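# Open the sprung pusher of a clamping jig and slide the rail home

### The arm

A 6-joint arm with a two-finger parallel gripper is mounted at the origin on the work surface. World frame = base frame: x ahead of the robot, y to its left, z up, the work surface at z = 0. Lengths are in mm, angles in rad, forces in N, time in s.
With the tool pointing down it reaches from about 300 to 875 mm from the base axis. Payload 6.4 kg.
Tool frame: the origin (TCP) lies at the very end of the fingers, on their centre line; the grasp point (between the pads) lies 19 mm behind it; z points along the fingers, y is the direction in which the jaws open and shut (so a half turn about z gives the same grasp; the last joint's range is limited). The gripper opens to 88 mm and grips with 3 to 60 N. Pads are 18 mm wide; open, the fingers measure 123 mm over their backs; the gripper's body (75 mm by 187 mm) begins 45 mm behind the grasp point.
Start: joints at [-1.458, 0.181, 1.607, -0, 1.354, -0.206], TCP at [180.237, -546.036, 238.714] pointing down, gripper open.
Joint ranges: [-2.99, 2.99], [-0.89, 2.07], [0.3, 2.58], [-1.14, 4.28], [0, 2.63], [-3.12, 3.12]. Speed limits (rad/s): [2.57, 2.57, 3.01, 3.14, 3.14, 3.14].

### API

Orientations are given as a 3x3 rotation matrix whose columns are the frame's x, y, z axes.
In Python, from workcell import robot gives the robot as it stands.
- The arm moves only by the tool jog_arm, never from a script. Its argument "targets" is a list of rows, each an object with "offset": the shift along the tool's x, y, z in mm, a list of three; "rot": the turn, a rotation vector about the tool's x, y, z in degrees, a list of three. A call has 1 to 12 rows; each row is the pose to reach, as a shift and turn from the pose commanded when the call began, along the tool's axes at that moment; what a row does not reach only later rows make up. A row lasts 1/12 s, in which the tool goes at most 41.7 mm and 7.16 degrees, less where a joint would pass 70% of its speed; a pose out of reach is approached as far as the arm can. A call with a gripper value outside its range is refused whole. "hand" is the finger opening in mm, from 0 to 88.1, set as the call begins (left out, the last holds). The fingers move at their own pace and stop on an object; "squeeze" is the grip in N (left out, the last holds). Time passes only in rows, so rows that repeat a pose let the fingers close. It gives the time, the measured TCP pose, the force and the opening at its end, in the units of the state.
- robot.observe(): the state, without advancing time (a new reading comes with each control period).
- robot.read_camera(name): name is "side" or "top"; returns a dict with "color" (384x512x3 uint8, red, green, blue), "mtx" (3x3 intrinsics, pixels), "xyz" and "rotation" of the camera in the world. Camera axes: x right, y down, z forward; pixel columns grow to the right and rows downward; lengths in mm; the calibration is good to about 2 mm. A picture is of the moment at which its call begins. There is no depth.
- robot.finish_job(): hands the job in, once; it reports no verdict.
The state is a dict: "time": time; "joint_positions": joint angles; "qvel": joint speeds; "joint_torque": joint torques, N m; "tool_pos": TCP position; "tool_rot": TCP orientation; "wrist_force": force on the tool from outside, world axes, zero at the start; "wrist_torque": the same for the moment, N m; "opening": opening from 0.0 (shut) to 1.0 (fully open).
Only numpy, scipy, OpenCV 4.12 (cv2) and the standard library are available. Lean on these libraries where they do the work, as an engineer would, in place of code of your own. Each camera call takes 0.05 s, during which the arm holds its last target.

### The job

Make the joinery jig ready for clamping: with the fingertips push the orange plate of the sprung pusher back past its catch, then let it go, so that the spring brings it back against the brass catch and it stays half open. Then push the wooden rail by its end along the channel of the jig until it rests against the end stop. Only push: the rail must stay down on the bed and not be lifted, and the other things on the bench and jig are left where they are.

Things in the scene. Friction and masses are not known exactly. Their poses are not given: they have to be found in the camera images.
- jig: Clamping jig, fixed to the bench: plywood base 12 mm thick, x -100 to 165, y -170 to 130 mm in the jig's frame. Origin: on the bench (underside of the base), z up. The channel runs along its y; the pusher slides along its x at y = 50. A dark catch housing stands at x 61 to 87, y -14 to 20, top z = 66 mm; the highest part is the pusher's plate, z = 92 mm. The points on the jig share its axes
- channel (a point): Point on the channel's floor, at jig x = -52.5, y = -70, z = 12 mm. The channel is 45 mm wide (jig x -75 to -30), between aluminium strips with tops at z = 32 mm: the fence, x -95 to -75, y -170 to 130, and the inner guide, x -30 to -18, y -170 to 25. It is open at its -y end, closed at +y by the end stop. While the pusher is forward its nose blocks the channel at y 32 to 68
- pusher (a joint): Travel of the pusher along jig +x (m): 0 = forward, nose 15 mm into the channel; 0.050 = rear stop. A spring drives it to 0: 5 N at 0, 8 N at 0.025, 11 N at 0.050. Pushing past the catch (0.005 to 0.026) takes up to 5 N more. Once past 0.028 the catch has sprung out behind its stop pin: let go, it returns and stays latched at about 0.025, nose clear of the channel. Let go sooner, it returns to 0
- push_plate (a point): Centre of the front face of the pusher's orange upright plate; moves with the pusher. The face looks along jig -x, is 60 mm wide (y), from z = 42 to 92 mm, this point at z = 70; the plate is 10 mm thick. With the pusher at 0 it is at jig x = 0, y = 50 mm. In front of it lies the pusher's flat bar, 36 mm wide, top z = 44 mm, its nose 45 mm before the face. Push along +x
- catch (a joint): How far the brass spring catch is pushed in (m): 0 = fully out, in the way of the pusher's stop pin, about 0.007 while the pin passes it. It moves by itself
- catch_tip (a point): Tip of the brass catch, a bolt 14 mm high that slides along the jig's y, at jig x = 79, y = 52, z = 53 mm when out; slanted on the side of the plate, square on the far side
- rail: Loose brown wooden rail in the channel, 40 mm wide (x), 120 long (y), 40 high (z), 0.1 to 0.2 kg. Origin: centre of its underside; y along its length, as the jig's y. Its top is at z = 52 mm, 20 mm above the strips beside it. Starts short of the pusher, centre at jig y -80 to -40 mm; resting against the end stop its centre is at jig y = 50. Slides easily (about 1 N)
- stop_face (a point): Centre of the end stop's face (it looks along jig -y), at jig x = -52.5, y = 110, z = 32 mm; the rail's front end must rest against it. The stop is an aluminium block, x -95 to -10, y 110 to 130, top z = 52 mm
- offcut: Bystander: dark wood offcut 30 x 45 x 22 mm lying on the jig's base, behind the inner guide. Origin: centre of its underside
- sanding_block: Bystander: cork sanding block 45 x 70 x 28 mm on the jig's base. Origin: centre of its underside
- glue: Bystander: white glue bottle with a blue cap, 56 mm across, 150 mm high. Origin: centre of its underside
- cup: Bystander: black plastic cup, 76 mm across, 95 mm high. Origin: centre of its underside
- square: Bystander: try square lying flat, dark wood stock 100 x 22 x 16 mm with a 130 mm steel blade along its y. Origin: underside of the stock's middle
- pencil: Bystander: red flat pencil 175 x 14 x 8 mm. Origin: centre of its underside
- spare_rail: Bystander: a second brown rail, 120 x 40 x 40 mm, lying on the bench (not on the jig) and not needed. Origin: centre of its underside
There are look-alikes about, which are no part of the job. Leave any pink or turquoise look-alike of the rail alone.

How it is judged:
By the outcome, as a careful person would: the job done as asked, in the order asked, and still so for the second after the job is handed in, with the robot touching nothing.
It also fails if it takes over 48 s, if anything falls off the work surface, if the arm or the gripper's body presses on something with over 40 N, if the wrist force passes 120 N, or if a joint passes its speed limit or range.

## Working session

There is one attempt and no reset: what is moved stays moved. The work goes in short steps, Python scripts to look and compute and a tool call to move; the robot and the scene stay as the last step left them, time stands still between calls to the robot, and variables do not carry over. Pictures are saved under pics/ and viewed, and the job is handed in when it is done.

Besides the shell and the picture viewer there is one more tool, called after "Request:" as name(argument=value, ...) on one line, values as JSON. jog_arm: Moves the arm, as the interface text tells. Its arguments: {"type":"object","properties":{"targets":{"type":"array"},"hand":{"type":"number"},"squeeze":{"type":"number"}},"required":["targets"]}

```bash
mkdir -p pics; ls
python3 - <<'E'
from workcell import robot
import cv2,numpy as np,pickle
s=robot.observe();print(s)
d={}
for n in("top","side"):
    c=robot.read_camera(n);d[n]=c;cv2.imwrite(f"pics/{n}0.png",c["color"][:,:,::-1]);print(n,c["mtx"],c["xyz"],c["rotation"])
pickle.dump(d,open("c0.pkl","wb"))
E
```

```text
pics
{'time': 0.0, 'joint_positions': array([-1.45828366e+00,  1.81506718e-01,  1.60796732e+00, -5.00528815e-05,
        1.35379334e+00, -2.06302496e-01]), 'qvel': array([-0.00102261,  0.00011664,  0.00028624,  0.00095474,  0.00072307,
       -0.00084314]), 'joint_torque': array([-3.44610442e-05, -4.33865047e+01, -3.41844785e+01,  7.02609890e-02,
        3.85710387e-02, -1.09596276e-04]), 'tool_pos': array([ 180.16999533, -545.49804161,  237.84909501]), 'tool_rot': array([[ 9.49604106e-01,  3.13451727e-01, -2.36601078e-04],
       [ 3.13451677e-01, -9.49602704e-01,  1.65865392e-03],
       [ 2.95230912e-04, -1.64922758e-03, -9.99998596e-01]]), 'wrist_force': array([-0.26841151,  0.43945307, -0.30663984]), 'wrist_torque': array([-0.01312118, -0.013125  , -0.03012001]), 'opening': 0.9981337841156752}
top [[384.58426872   0.         257.40254388]
 [  0.         384.58426872 186.81233174]
 [  0.           0.           1.        ]] [ 408.56728211  -48.33708481 1196.92599604] [[ 0.00639687 -0.99434508  0.10600442]
 [-0.99994998 -0.00717565 -0.00696696]
 [ 0.00768822 -0.10595456 -0.99434125]]
side [[352.17305416   0.         252.18297853]
 [  0.         352.17305416 194.601192  ]
 [  0.           0.           1.        ]] [  385.97479312 -1118.17438521   857.68084712] [[ 0.99233883 -0.0658201   0.10455315]
 [-0.12316901 -0.59313356  0.79562678]
 [ 0.00964575 -0.80240906 -0.59669646]]
```

View pics/top0.png

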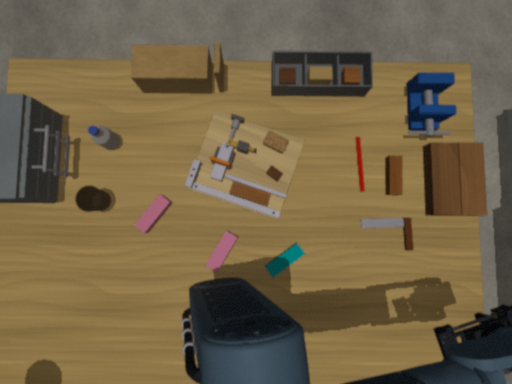

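View pics/side0.png

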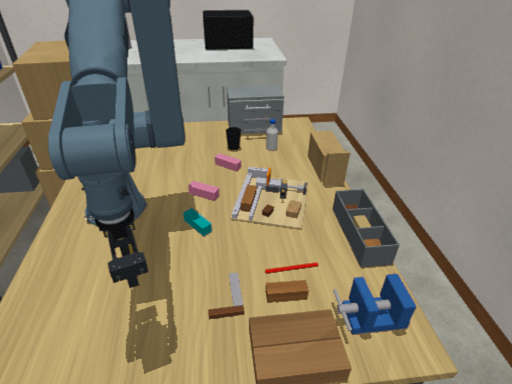

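The top view shows the jig at about (185–302, 112–217), with the rail near (250,192) and the orange plate near (222,161). I'll enlarge both views.

Run:
```python
import cv2,pickle
d=pickle.load(open("c0.pkl","rb"))
for n,(a,b,c,e) in {"top":(180,310,108,222),"side":(225,317,160,232)}.items():
    im=d[n]["color"][c:e,a:b,::-1]
    f=6 if n=="top" else 8
    im=cv2.resize(im,None,fx=f,fy=f,interpolation=cv2.INTER_CUBIC)[:600,:800]
    for k in range(0,b-a,10): cv2.putText(im,str(a+k),(k*f,8),0,.3,(0,0,255))
    for k in range(0,e-c,10): cv2.putText(im,str(c+k),(0,k*f+4),0,.3,(0,0,255))
    cv2.imwrite(f"pics/{n}0z.png",im)
```

```text
(no output)
```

View pics/top0z.png

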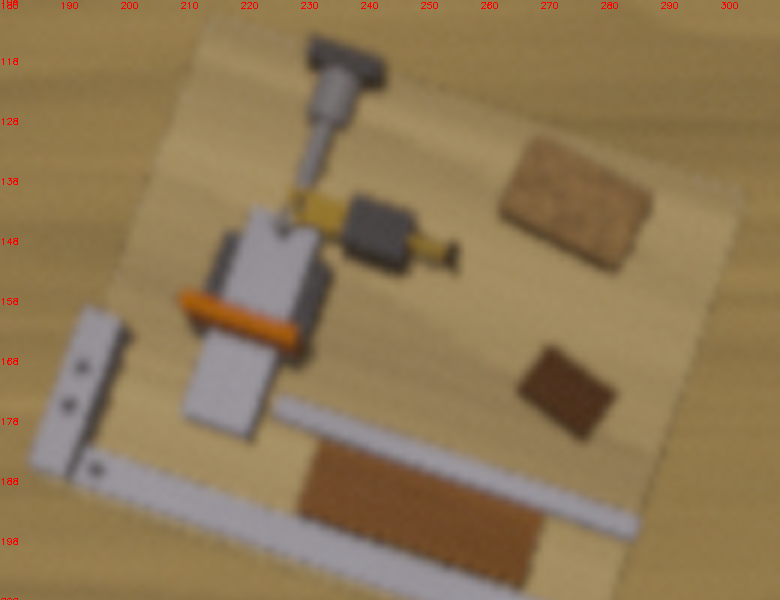

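View pics/side0z.png

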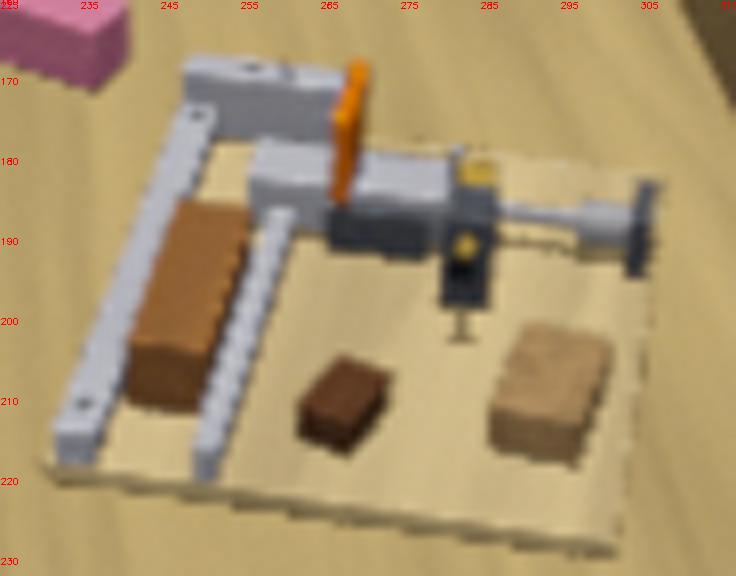

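```bash
cat > h.py <<'E'
import numpy as np
def ray(c,u,v,z):
    d=c["rotation"]@np.linalg.solve(c["mtx"],[u,v,1.]);o=np.asarray(c["xyz"])
    return (o+d*(z-o[2])/d[2])[:2]
def rigid(P,Q):
    p,q=P.mean(0),Q.mean(0);U,S,V=np.linalg.svd((P-p).T@(Q-q));R=V.T@np.diag([1,np.linalg.det(V.T@U.T)])@U.T
    return R,q-R@p
E
python3 - <<'E'
import pickle,numpy as np
from h import *
d=pickle.load(open("c0.pkl","rb"))
T=[(165,-170,12,740,190),(165,130,12,207,20),(-10,130,52,85,305),(-10,110,52,130,325),(-95,130,52,30,465),(-18,-170,32,640,515),(-30,-170,32,632,540),(-18,25,32,285,395),(10,80,92,185,290),(0,20,92,295,348)]
S=[(-95,130,52,190,57),(165,-170,12,617,545),(-100,-170,12,50,465),(-30,-170,32,195,445),(-18,-170,32,220,450)]
P=[];Q=[];t=lambda X,Y:(180+(X+.5)/6-.5,108+(Y+.5)/6-.5);s=lambda X,Y:(225+(X+.5)/8-.5,160+(Y+.5)/8-.5)
for n,L,f in(("top",T,t),("side",S,s)):
    for x,y,z,X,Y in L:P.append((x,y));Q.append(ray(d[n],*f(X,Y),z))
P=np.array(P,float);Q=np.array(Q)
for sl in(slice(0,10),slice(10,15),slice(0,15)):
    R,o=rigid(P[sl],Q[sl]);print("yaw",np.degrees(np.arctan2(R[1,0],R[0,0])),o);print((((Q[sl]-o)@R)-P[sl]).round(1).tolist())
print("rail top",[((ray(d["top"],*t(*p),52)-o)@R).round(1).tolist() for p in((523,588),(545,515),(320,440),(300,518))])
print("rail side",[((ray(d["side"],*s(*p),52)-o)@R).round(1).tolist() for p in((130,340),(205,350),(248,210),(180,198))])
np.savez("jig.npz",R=R,o=o)
W=lambda x,y:(R@[x,y]+o).round(1)
print("plate",W(0,50),"raily-140",W(-52.5,-140),R)
E
```

```text
yaw -18.072196286989 [582.00346686   9.44549813]
[[-1.3, 4.4], [-3.8, -1.2], [2.4, 0.7], [-0.0, -4.1], [2.4, -0.3], [0.3, 2.4], [-1.1, 2.3], [1.3, -2.1], [-0.1, -1.2], [-0.1, -1.0]]
yaw -18.51650985651657 [585.12969452   7.40993582]
[[0.3, -3.8], [-1.3, -1.4], [2.2, -1.0], [-0.5, 3.7], [-0.6, 2.6]]
yaw -18.027800708799507 [582.76557133   8.89750179]
[[-2.3, 4.6], [-4.5, -1.0], [1.6, 1.0], [-0.9, -3.8], [1.6, 0.1], [-0.7, 2.7], [-2.1, 2.6], [0.4, -1.8], [-1.0, -0.9], [-1.0, -0.7], [4.1, -3.7], [-0.1, -3.5], [3.4, -0.9], [0.8, 3.3], [0.6, 2.1]]
rail top [[-73.9, -122.4], [-35.9, -121.4], [-35.7, -3.0], [-75.9, -6.1]]
rail side [[-69.2, -121.7], [-33.5, -122.1], [-34.5, -7.3], [-69.6, -4.0]]
plate [598.2  56.4] raily-140 [ 489.5 -108. ] [[ 0.95090647  0.30947842]
 [-0.30947842  0.95090647]]
```

Request:
jog_arm(targets=[{"offset": [28,-23,0],"rot": [0,0,2]},{"offset": [56,-46,0],"rot": [0,0,4]},{"offset": [84,-69,0],"rot": [0,0,6]},{"offset": [112,-92,0],"rot": [0,0,8]},{"offset": [140,-115,0],"rot": [0,0,10]},{"offset": [168,-138,0],"rot": [0,0,12]},{"offset": [196,-161,0],"rot": [0,0,14]},{"offset": [224,-184,0],"rot": [0,0,16]},{"offset": [252,-207,0],"rot": [0,0,18]},{"offset": [280,-230,0],"rot": [0,0,20]},{"offset": [300,-250,0],"rot": [0,0,22]},{"offset": [300,-250,0],"rot": [0,0,22]}], hand=0, squeeze=10)

```text
time: 1.1
tool_pos: [388.1, -210.4, 238.4]
tool_rot: [[0.998, -0.062, 0.0], [-0.062, -0.998, 0.002], [0.0, -0.002, -1.0]]
wrist_force: [0.1, 0.3, -0.4]
opening: 0.115
```

```bash
cat > st.py <<'E'
from workcell import robot
import numpy as np,sys
s=robot.observe();a=np.radians(-18.05);R=np.array([[np.cos(a),-np.sin(a)],[np.sin(a),np.cos(a)]]);o=np.array([582.5,9.2])
p=s["tool_pos"];T=s["tool_rot"]
print("t",s["time"],"world",p.round(1),"jig",((p[:2]-o)@R).round(1),"F",s["wrist_force"].round(1),"Fjig",(s["wrist_force"][:2]@R).round(1),"open",round(s["opening"],3));print(T.round(4).tolist(),s["joint_positions"].round(2))
if len(sys.argv)>3:
    g=np.array([float(v) for v in sys.argv[1:4]]);w=np.r_[R@g[:2]+o,g[2]]
    print("tool offset",(T.T@(w-p)).round(1),"rotvec deg",np.degrees(__import__("cv2").Rodrigues(T.T@np.array([[R[0,0],-R[0,1],0],[R[1,0],-R[1,1],0],[0,0,-1.]]))[0].ravel()).round(2))
E
python3 st.py -40 50 150
```

```text
t 1.1 world [ 388.1 -210.4  238.4] jig [-116.8 -269. ] F [ 0.1  0.3 -0.4] Fjig [-0.   0.3] open 0.115
[[0.9981, -0.0622, 0.0003], [-0.0622, -0.9981, 0.0021], [0.0001, -0.0021, -1.0]] [-0.77 -0.13  1.93  0.    1.35  0.86]
tool offset [ 154.2 -289.5   89. ] rotvec deg [-1.200e-01  1.000e-02  1.449e+01]
```

Request:
jog_arm(targets=[{"offset": [17,-32,8],"rot": [0,0,2]},{"offset": [34,-64,16],"rot": [0,0,4]},{"offset": [51,-96,24],"rot": [0,0,6]},{"offset": [68,-128,32],"rot": [0,0,8]},{"offset": [85,-160,40],"rot": [0,0,10]},{"offset": [102,-192,50],"rot": [0,0,12]},{"offset": [120,-224,60],"rot": [0,0,14]},{"offset": [137,-256,70],"rot": [0,0,14.5]},{"offset": [154,-289,80],"rot": [0,0,14.5]},{"offset": [154,-289,89],"rot": [0,0,14.5]},{"offset": [154,-289,89],"rot": [0,0,14.5]},{"offset": [154,-289,89],"rot": [0,0,14.5]}])

```text
time: 2.1
tool_pos: [558.3, 63.1, 148.7]
tool_rot: [[0.95, -0.312, -0.003], [-0.312, -0.95, -0.0], [-0.003, 0.001, -1.0]]
wrist_force: [0.1, -0.9, 0.3]
opening: 0.006
```

```bash
python3 st.py -40 50 60
python3 - <<'E'
from workcell import robot
import cv2
for n,(a,b,c,e) in {"top":(180,310,108,208),"side":(205,305,140,215)}.items():
    im=robot.read_camera(n)["color"][c:e,a:b,::-1]
    f=6 if n=="top" else 8
    cv2.imwrite(f"pics/{n}1z.png",cv2.resize(im,None,fx=f,fy=f,interpolation=cv2.INTER_CUBIC))
E
```

```text
t 2.1 world [558.3  63.1 148.7] jig [-39.7  43.8] F [ 0.1 -0.9  0.3] Fjig [ 0.4 -0.8] open 0.006
[[0.95, -0.3123, -0.0027], [-0.3123, -0.95, -0.0003], [-0.0025, 0.0011, -1.0]] [-0.1   0.25  1.72 -0.    1.18  1.79]
tool offset [-0.1 -6.3 88.7] rotvec deg [ 0.07  0.14 -0.15]
```

View pics/side1z.png

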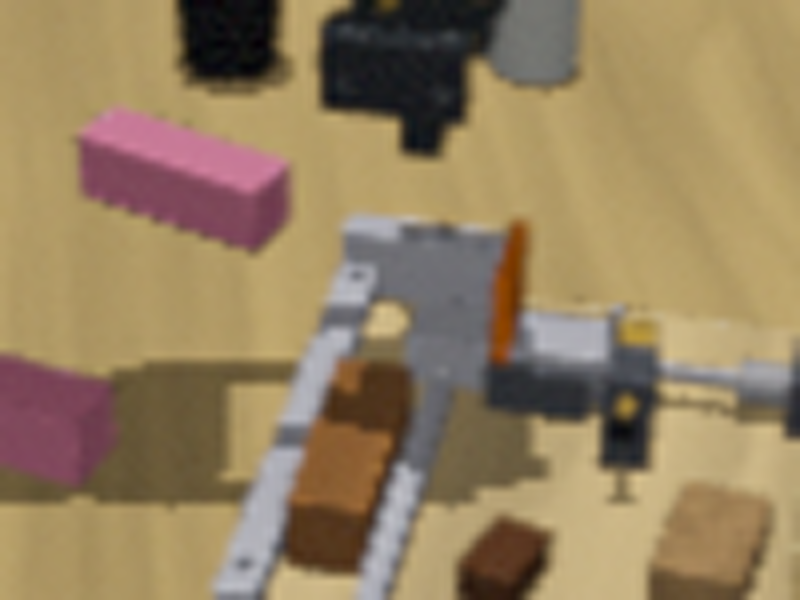

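View pics/top1z.png

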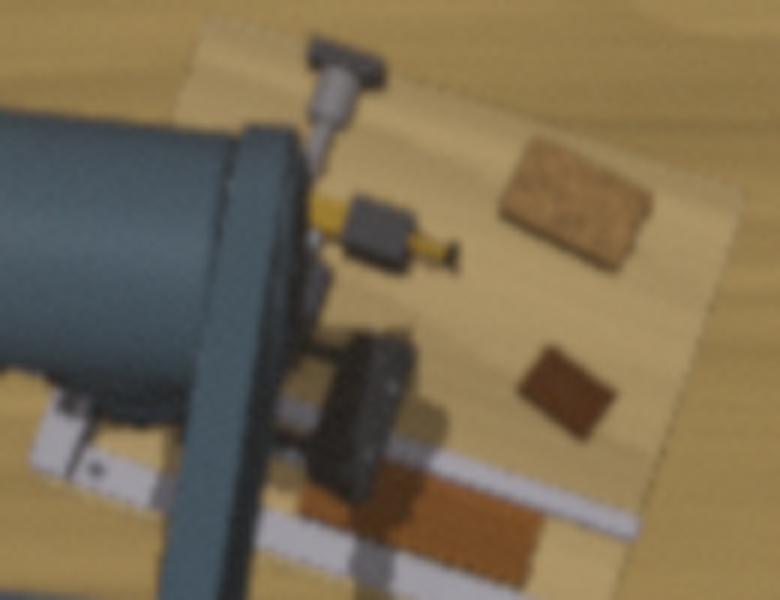

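Request:
jog_arm(targets=[{"offset": [0,0,30]},{"offset": [0,0,60]},{"offset": [0,0,80]},{"offset": [0,0,88]},{"offset": [0,0,88]},{"offset": [0,0,88]}])

```text
schema error: expected keys offset, rot
```

```bash
python3 st.py 0 50 60
```

```text
t 2.2 world [559.1  62.4 150.1] jig [-38.8  43.3] F [0.6 0.5 0.1] Fjig [0.4 0.6] open 0.005
[[0.9494, -0.3141, -0.0], [-0.3141, -0.9494, -0.0004], [0.0001, 0.0004, -1.0]] [-0.1   0.25  1.72 -0.    1.18  1.79]
tool offset [38.7 -6.9 90.1] rotvec deg [ 0.02 -0.01 -0.26]
```

Request:
jog_arm(targets=[{"offset": [0,-6,30],"rot": [0,0,0]},{"offset": [0,-6,60],"rot": [0,0,0]},{"offset": [0,-6,80],"rot": [0,0,0]},{"offset": [0,-6,90],"rot": [0,0,0]},{"offset": [0,-6,90],"rot": [0,0,0]},{"offset": [0,-6,90],"rot": [0,0,0]}])

```text
time: 2.7
tool_pos: [561.5, 68.6, 60.6]
tool_rot: [[0.949, -0.314, 0.001], [-0.314, -0.949, -0.0], [0.001, -0.0, -1.0]]
wrist_force: [-0.0, 0.4, 0.6]
opening: 0.007
```

```bash
python3 st.py 0 50 60
```

```text
t 2.7 world [561.5  68.6  60.6] jig [-38.3  49.9] F [-0.   0.4  0.6] Fjig [-0.2  0.4] open 0.007
[[0.9494, -0.314, 0.0006], [-0.314, -0.9494, -0.0001], [0.0006, -0.0001, -1.0]] [-0.09  0.38  1.75 -0.    1.01  1.8 ]
tool offset [38.3 -0.2  0.6] rotvec deg [-0.01 -0.04 -0.25]
```

Request:
jog_arm(targets=[{"offset": [10,0,0],"rot": [0,0,0]},{"offset": [20,0,0],"rot": [0,0,0]},{"offset": [24,0,0],"rot": [0,0,0]},{"offset": [26,0,0],"rot": [0,0,0]},{"offset": [26,0,0],"rot": [0,0,0]}])

```text
time: 3.12
tool_pos: [586.9, 61.0, 60.3]
tool_rot: [[0.95, -0.313, 0.001], [-0.313, -0.95, -0.0], [0.001, -0.0, -1.0]]
wrist_force: [-0.8, 0.4, -0.1]
opening: 0.005
```

Request:
jog_arm(targets=[{"offset": [3,0,0],"rot": [0,0,0]},{"offset": [3,0,0],"rot": [0,0,0]}])

```text
time: 3.28
tool_pos: [588.5, 60.5, 59.6]
tool_rot: [[0.95, -0.313, -0.001], [-0.313, -0.95, 0.0], [-0.001, 0.0, -1.0]]
wrist_force: [-0.2, 0.2, -0.2]
opening: 0.004
```

Request:
jog_arm(targets=[{"offset": [3,0,0],"rot": [0,0,0]},{"offset": [3,0,0],"rot": [0,0,0]}])

```text
time: 3.45
tool_pos: [590.7, 59.8, 59.4]
tool_rot: [[0.95, -0.313, -0.002], [-0.313, -0.95, 0.0], [-0.002, 0.0, -1.0]]
wrist_force: [-3.8, 2.0, 4.3]
opening: 0.005
```

```bash
python3 st.py 0 50 60
```

```text
t 3.45 world [590.7  59.8  59.4] jig [-7.9 50.6] F [-3.8  2.   4.3] Fjig [-4.2  0.7] open 0.005
[[0.9498, -0.3127, -0.0022], [-0.3127, -0.9498, 0.0005], [-0.0022, 0.0002, -1.0]] [-0.1   0.44  1.67  0.    1.03  1.79]
tool offset [ 7.9  0.6 -0.6] rotvec deg [ 0.01  0.13 -0.17]
```

Request:
jog_arm(targets=[{"offset": [5,0,0],"rot": [0,0,0]},{"offset": [10,0,0],"rot": [0,0,0]},{"offset": [15,0,0],"rot": [0,0,0]},{"offset": [20,0,0],"rot": [0,0,0]},{"offset": [25,0,0],"rot": [0,0,0]},{"offset": [29,0,0],"rot": [0,0,0]},{"offset": [33,0,0],"rot": [0,0,0]},{"offset": [36,0,0],"rot": [0,0,0]},{"offset": [38,0,0],"rot": [0,0,0]},{"offset": [38,0,0],"rot": [0,0,0]}])

```text
time: 4.28
tool_pos: [625.8, 48.1, 59.2]
tool_rot: [[0.95, -0.313, -0.005], [-0.313, -0.95, 0.001], [-0.005, 0.001, -1.0]]
wrist_force: [-9.3, 1.0, 5.3]
opening: 0.008
```

```bash
python3 st.py 0 50 60
```

```text
t 4.2833 world [625.8  48.1  59.2] jig [29.1 50.4] F [-9.3  1.   5.3] Fjig [-9.2 -1.9] open 0.008
[[0.9498, -0.3127, -0.0046], [-0.3127, -0.9498, 0.0007], [-0.0046, 0.0008, -1.0]] [-0.11  0.5   1.58  0.    1.06  1.78]
tool offset [-29.1   0.4  -0.7] rotvec deg [ 0.04  0.26 -0.17]
```

Request:
jog_arm(targets=[{"offset": [-4,0,0],"rot": [0,0,0]},{"offset": [-8,0,0],"rot": [0,0,0]},{"offset": [-12,0,0],"rot": [0,0,0]},{"offset": [-16,0,0],"rot": [0,0,0]},{"offset": [-20,0,0],"rot": [0,0,0]},{"offset": [-20,0,0],"rot": [0,0,0]},{"offset": [-20,0,0],"rot": [0,0,0]}])

```text
time: 4.87
tool_pos: [609.1, 53.7, 59.9]
tool_rot: [[0.95, -0.313, 0.001], [-0.313, -0.95, -0.0], [0.001, -0.0, -1.0]]
wrist_force: [-0.2, 0.3, 0.1]
opening: 0.002
```

```bash
python3 st.py 0 50 60
```

```text
t 4.8667 world [609.1  53.7  59.9] jig [11.5 50.6] F [-0.2  0.3  0.1] Fjig [-0.3  0.3] open 0.002
[[0.9498, -0.3128, 0.0011], [-0.3128, -0.9498, -0.0002], [0.0011, -0.0001, -1.0]] [-0.11  0.47  1.63 -0.    1.04  1.78]
tool offset [-11.5   0.6  -0.1] rotvec deg [-0.01 -0.07 -0.18]
```

The force falls to zero while the plate sits at about 25 mm, so it has latched. I'll back off, rise, and move over to the rail's end.

Request:
jog_arm(targets=[{"offset": [-20,0,0],"rot": [0,0,0]},{"offset": [-40,0,-5],"rot": [0,0,0]},{"offset": [-45,0,-35],"rot": [0,0,0]},{"offset": [-45,0,-65],"rot": [0,0,0]},{"offset": [-50,30,-80],"rot": [0,0,0]},{"offset": [-55,65,-80],"rot": [0,0,0]},{"offset": [-64,100,-80],"rot": [0,0,0]},{"offset": [-64,135,-80],"rot": [0,0,0]},{"offset": [-64,170,-80],"rot": [0,0,0]},{"offset": [-64,205,-80],"rot": [0,0,0]},{"offset": [-64,212,-80],"rot": [0,0,0]},{"offset": [-64,212,-80],"rot": [0,0,0]}])

```text
time: 5.87
tool_pos: [481.5, -130.0, 140.2]
tool_rot: [[0.948, -0.317, 0.001], [-0.317, -0.948, -0.001], [0.001, 0.0, -1.0]]
wrist_force: [0.2, 0.6, 0.4]
opening: 0.007
```

```bash
python3 st.py -52.5 -160 30
python3 - <<'E'
from workcell import robot
import cv2
for n,(a,b,c,e) in {"top":(180,310,108,208),"side":(215,315,155,230)}.items():
    im=robot.read_camera(n)["color"][c:e,a:b,::-1]
    f=6 if n=="top" else 8
    cv2.imwrite(f"pics/{n}2z.png",cv2.resize(im,None,fx=f,fy=f,interpolation=cv2.INTER_CUBIC))
E
```

```text
t 5.8667 world [ 481.5 -130.   140.2] jig [ -52.9 -163.6] F [0.2 0.6 0.4] Fjig [-0.   0.7] open 0.007
[[0.9485, -0.3169, 0.0012], [-0.3169, -0.9485, -0.0009], [0.0014, 0.0005, -1.0]] [-0.5   0.13  1.88 -0.    1.13  1.39]
tool offset [  0.2  -3.6 110.2] rotvec deg [ 0.03 -0.08 -0.43]
```

View pics/side2z.png

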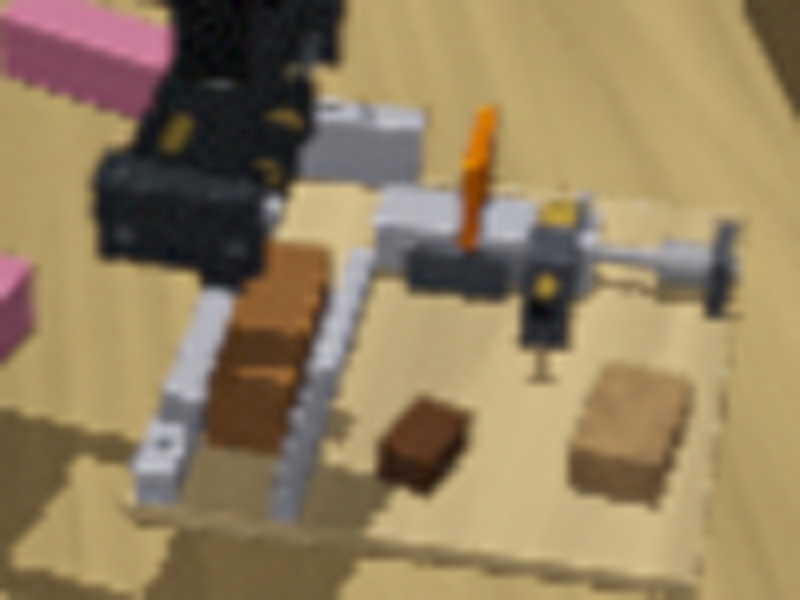

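View pics/top2z.png

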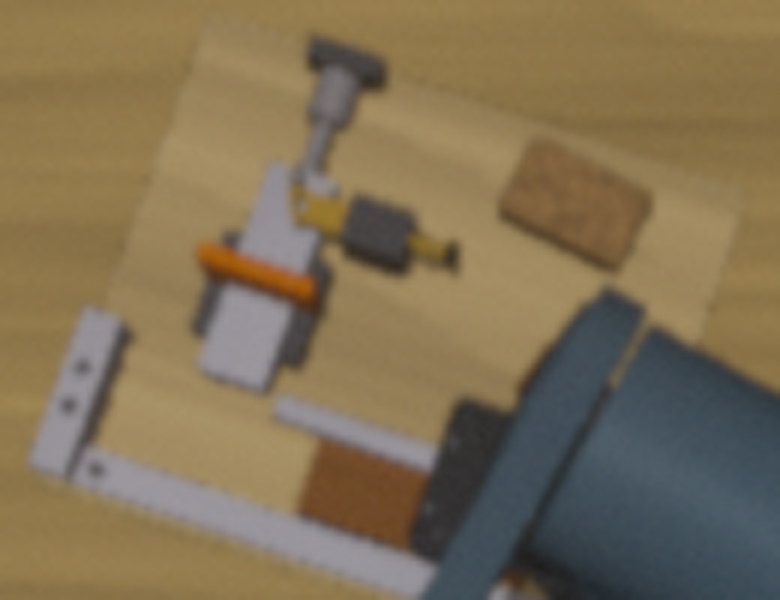

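The plate has moved back (top ≈(255,272) in the crop) and the nose is clear of the channel, so it's latched. Next, lower behind the rail and push.

Request:
jog_arm(targets=[{"offset": [0,0,30],"rot": [0,0,0]},{"offset": [0,0,60],"rot": [0,0,0]},{"offset": [0,0,85],"rot": [0,0,0]},{"offset": [0,0,100],"rot": [0,0,0]},{"offset": [0,0,108],"rot": [0,0,0]},{"offset": [0,0,108],"rot": [0,0,0]},{"offset": [0,0,108],"rot": [0,0,0]}])

```text
time: 6.55
tool_pos: [482.1, -126.7, 31.9]
tool_rot: [[0.95, -0.312, 0.0], [-0.312, -0.95, 0.0], [-0.0, -0.0, -1.0]]
wrist_force: [0.1, 0.1, 0.8]
opening: 0.008
```

```bash
python3 st.py -52.5 -28 32
```

```text
t 6.55 world [ 482.1 -126.7   31.9] jig [ -53.4 -160.3] F [0.1 0.1 0.8] Fjig [0.  0.1] open 0.008
[[0.9502, -0.3116, 0.0], [-0.3116, -0.9502, 0.0002], [-0.0, -0.0002, -1.0]] [-0.5   0.31  1.93  0.    0.9   1.39]
tool offset [   0.7 -132.3   -0. ] rotvec deg [-0.01  0.   -0.1 ]
```

Push 115 mm first, slowly, in two calls.

Request:
jog_arm(targets=[{"offset": [0,-6,0],"rot": [0,0,0]},{"offset": [0,-12,0],"rot": [0,0,0]},{"offset": [0,-18,0],"rot": [0,0,0]},{"offset": [0,-24,0],"rot": [0,0,0]},{"offset": [0,-30,0],"rot": [0,0,0]},{"offset": [0,-36,0],"rot": [0,0,0]},{"offset": [0,-42,0],"rot": [0,0,0]},{"offset": [0,-48,0],"rot": [0,0,0]},{"offset": [0,-54,0],"rot": [0,0,0]},{"offset": [0,-60,0],"rot": [0,0,0]}])

```text
time: 7.38
tool_pos: [500.5, -70.0, 31.7]
tool_rot: [[0.95, -0.313, -0.0], [-0.313, -0.95, -0.0], [0.0, 0.0, -1.0]]
wrist_force: [-0.4, -1.3, 2.3]
opening: 0.008
```

Request:
jog_arm(targets=[{"offset": [0,-6,0],"rot": [0,0,0]},{"offset": [0,-12,0],"rot": [0,0,0]},{"offset": [0,-18,0],"rot": [0,0,0]},{"offset": [0,-24,0],"rot": [0,0,0]},{"offset": [0,-30,0],"rot": [0,0,0]},{"offset": [0,-36,0],"rot": [0,0,0]},{"offset": [0,-42,0],"rot": [0,0,0]},{"offset": [0,-48,0],"rot": [0,0,0]},{"offset": [0,-52,0],"rot": [0,0,0]},{"offset": [0,-56,0],"rot": [0,0,0]}])

```text
time: 8.22
tool_pos: [517.9, -16.8, 31.7]
tool_rot: [[0.95, -0.313, -0.0], [-0.313, -0.95, 0.0], [-0.0, 0.0, -1.0]]
wrist_force: [-0.3, -1.3, 2.0]
opening: 0.005
```

```bash
python3 st.py -52.5 -28 32
```

```text
t 8.2167 world [517.9 -16.8  31.7] jig [-53.4 -44.8] F [-0.3 -1.3  2. ] Fjig [ 0.1 -1.3] open 0.005
[[0.9499, -0.3126, -0.0001], [-0.3126, -0.9499, 0.0], [-0.0001, 0.0, -1.0]] [-0.26  0.35  1.88 -0.    0.91  1.63]
tool offset [  0.8 -16.8  -0.3] rotvec deg [ 0.    0.01 -0.17]
```

Request:
jog_arm(targets=[{"offset": [0,-3,0],"rot": [0,0,0]},{"offset": [0,-6,0],"rot": [0,0,0]},{"offset": [0,-9,0],"rot": [0,0,0]},{"offset": [0,-11,0],"rot": [0,0,0]}])

```text
time: 8.55
tool_pos: [521.3, -6.6, 31.7]
tool_rot: [[0.95, -0.313, -0.0], [-0.313, -0.95, 0.0], [-0.0, -0.0, -1.0]]
wrist_force: [-0.3, -0.3, 2.0]
opening: 0.005
```

Request:
jog_arm(targets=[{"offset": [0,-1,0],"rot": [0,0,0]},{"offset": [0,-2,0],"rot": [0,0,0]}])

```text
time: 8.72
tool_pos: [521.8, -4.9, 31.7]
tool_rot: [[0.95, -0.313, -0.0], [-0.313, -0.95, 0.0], [-0.0, 0.0, -1.0]]
wrist_force: [0.1, -2.1, 1.4]
opening: 0.004
```

Request:
jog_arm(targets=[{"offset": [0,-1,0],"rot": [0,0,0]},{"offset": [0,-2,0],"rot": [0,0,0]}])

```text
time: 8.88
tool_pos: [522.5, -3.1, 31.7]
tool_rot: [[0.95, -0.313, -0.0], [-0.313, -0.95, 0.0], [-0.0, 0.0, -1.0]]
wrist_force: [-0.0, -0.5, 1.6]
opening: 0.003
```

```bash
python3 st.py -52.5 -28 32
```

```text
t 8.8833 world [522.5  -3.1  31.7] jig [-53.3 -30.3] F [-0.  -0.5  1.6] Fjig [ 0.1 -0.5] open 0.003
[[0.9497, -0.3131, -0.0001], [-0.3131, -0.9497, 0.0], [-0.0001, 0.0, -1.0]] [-0.23  0.36  1.87 -0.    0.92  1.66]
tool offset [ 0.8 -2.3 -0.3] rotvec deg [ 0.    0.   -0.19]
```

Request:
jog_arm(targets=[{"offset": [0,-1,0],"rot": [0,0,0]},{"offset": [0,-2,0],"rot": [0,0,0]}])

```text
time: 9.05
tool_pos: [523.1, -1.2, 31.7]
tool_rot: [[0.95, -0.313, -0.0], [-0.313, -0.95, 0.0], [-0.0, -0.0, -1.0]]
wrist_force: [-0.6, -0.6, 1.3]
opening: 0.003
```

Request:
jog_arm(targets=[{"offset": [0,-1,0],"rot": [0,0,0]},{"offset": [0,-1,0],"rot": [0,0,0]}])

```text
time: 9.22
tool_pos: [523.4, -0.0, 31.7]
tool_rot: [[0.95, -0.313, -0.0], [-0.313, -0.95, 0.0], [-0.0, -0.0, -1.0]]
wrist_force: [0.3, 0.3, 1.7]
opening: 0.006
```

Request:
jog_arm(targets=[{"offset": [0,-1,0],"rot": [0,0,0]},{"offset": [0,-1,0],"rot": [0,0,0]}])

```text
time: 9.38
tool_pos: [523.8, 0.8, 31.7]
tool_rot: [[0.95, -0.313, -0.0], [-0.313, -0.95, 0.0], [-0.0, -0.0, -1.0]]
wrist_force: [-0.2, -1.5, -0.2]
opening: 0.007
```

Request:
jog_arm(targets=[{"offset": [0,-1,0],"rot": [0,0,0]},{"offset": [0,-2,0],"rot": [0,0,0]}])

```text
time: 9.55
tool_pos: [524.0, 1.6, 31.7]
tool_rot: [[0.95, -0.312, -0.001], [-0.312, -0.95, -0.002], [-0.001, 0.002, -1.0]]
wrist_force: [-4.8, -11.5, 3.3]
opening: 0.007
```

```bash
python3 st.py -52.5 -28 32
python3 - <<'E'
from workcell import robot
import cv2
for n,(a,b,c,e) in {"top":(180,310,108,208),"side":(215,315,155,230)}.items():
    im=robot.read_camera(n)["color"][c:e,a:b,::-1]
    f=6 if n=="top" else 8
    cv2.imwrite(f"pics/{n}3z.png",cv2.resize(im,None,fx=f,fy=f,interpolation=cv2.INTER_CUBIC))
E
```

```text
t 9.55 world [524.    1.6  31.7] jig [-53.3 -25.3] F [ -4.8 -11.5   3.3] Fjig [ -1.  -12.4] open 0.007
[[0.95, -0.3123, -0.0012], [-0.3123, -0.95, -0.0019], [-0.0005, 0.0022, -1.0]] [-0.22  0.36  1.86 -0.    0.92  1.67]
tool offset [ 0.8  2.7 -0.3] rotvec deg [ 0.13  0.03 -0.15]
```

View pics/side3z.png

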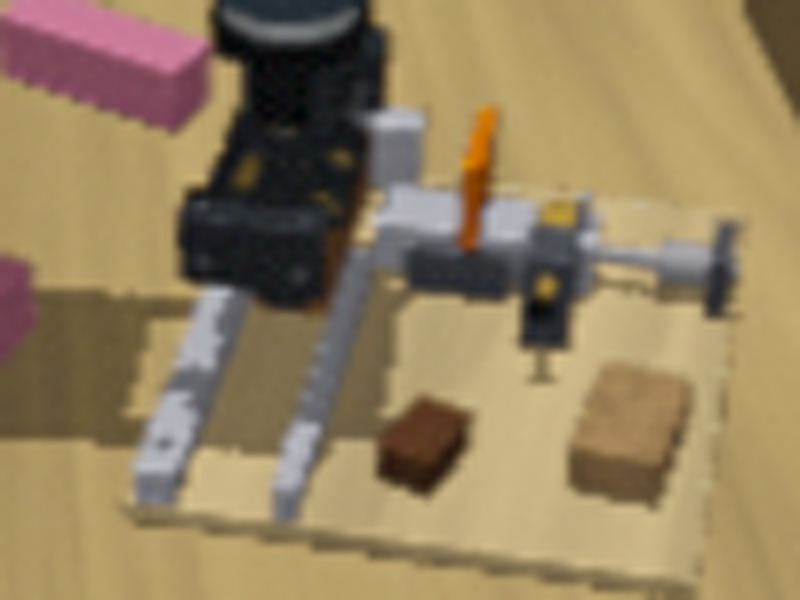

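View pics/top3z.png

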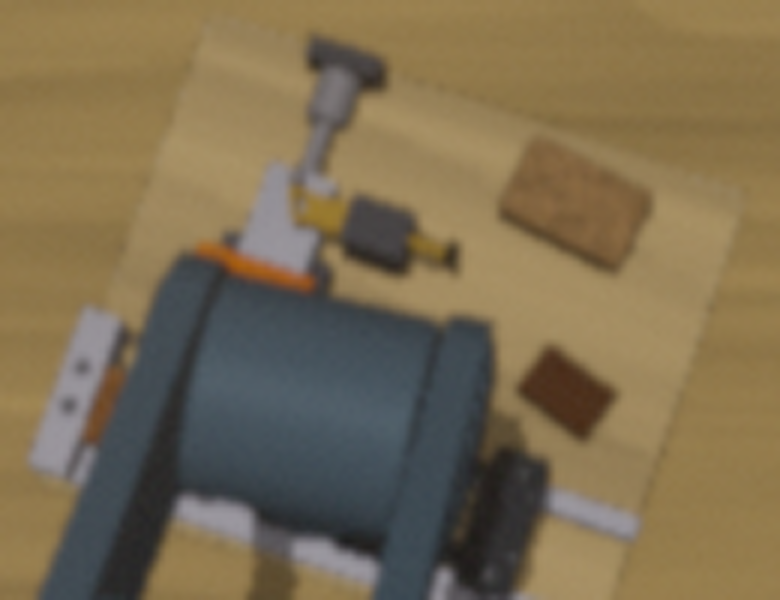

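The force jumped to 12 N where I expected it, and the rail meets the stop face (about (100,405) in the top crop). I'll back off, rise and take a final look.

Request:
jog_arm(targets=[{"offset": [0,4,0],"rot": [0,0,0]},{"offset": [0,12,0],"rot": [0,0,0]},{"offset": [0,25,0],"rot": [0,0,0]},{"offset": [0,30,-25],"rot": [0,0,0]},{"offset": [0,30,-60],"rot": [0,0,0]},{"offset": [0,40,-100],"rot": [0,0,0]},{"offset": [0,70,-120],"rot": [0,0,0]},{"offset": [0,105,-130],"rot": [0,0,0]},{"offset": [0,140,-130],"rot": [0,0,0]},{"offset": [0,175,-130],"rot": [0,0,0]},{"offset": [0,210,-130],"rot": [0,0,0]},{"offset": [0,220,-130],"rot": [0,0,0]}])

```text
time: 10.65
tool_pos: [454.2, -210.3, 162.0]
tool_rot: [[0.949, -0.316, 0.001], [-0.316, -0.949, -0.002], [0.001, 0.001, -1.0]]
wrist_force: [0.2, -0.7, -0.1]
opening: 0.001
```

Request:
jog_arm(targets=[{"offset": [0,30,0],"rot": [0,0,0]},{"offset": [0,60,0],"rot": [0,0,0]},{"offset": [0,60,0],"rot": [0,0,0]},{"offset": [0,60,0],"rot": [0,0,0]}])

```text
time: 10.98
tool_pos: [436.3, -264.1, 161.5]
tool_rot: [[0.949, -0.316, 0.0], [-0.316, -0.949, 0.001], [-0.0, -0.001, -1.0]]
wrist_force: [0.1, -0.9, -0.1]
opening: 0.003
```

```bash
python3 st.py
python3 - <<'E'
from workcell import robot
import cv2,pickle
d={}
for n,(a,b,c,e) in {"top":(180,310,108,208),"side":(215,315,155,230)}.items():
    d[n]=robot.read_camera(n);im=d[n]["color"][c:e,a:b,::-1]
    f=6 if n=="top" else 8
    cv2.imwrite(f"pics/{n}4z.png",cv2.resize(im,None,fx=f,fy=f,interpolation=cv2.INTER_CUBIC))
pickle.dump(d,open("c4.pkl","wb"))
E
```

```text
t 10.9833 world [ 436.3 -264.1  161.5] jig [ -54.3 -305.1] F [ 0.1 -0.9 -0.1] Fjig [ 0.3 -0.8] open 0.003
[[0.9489, -0.3156, 0.0001], [-0.3156, -0.9489, 0.0008], [-0.0001, -0.0008, -1.0]] [-0.78  0.12  1.84  0.    1.18  1.11]
```

View pics/side4z.png

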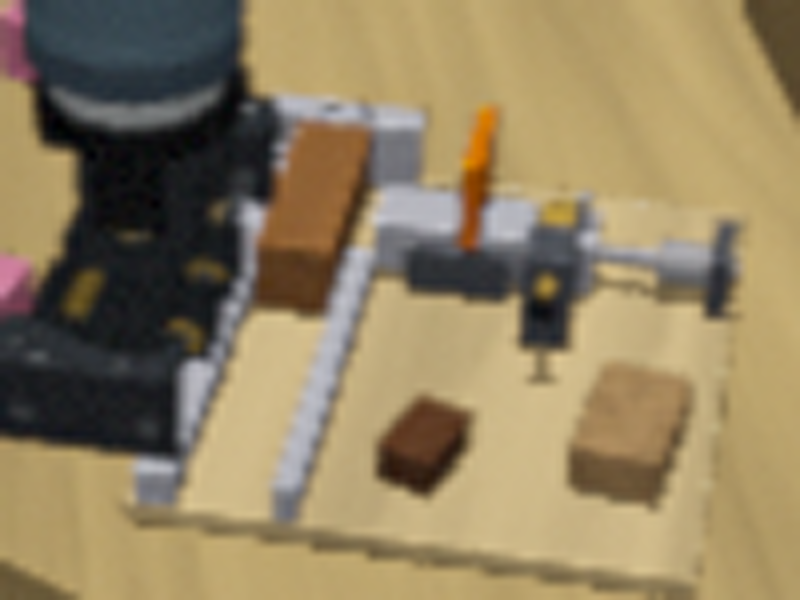

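View pics/top4z.png

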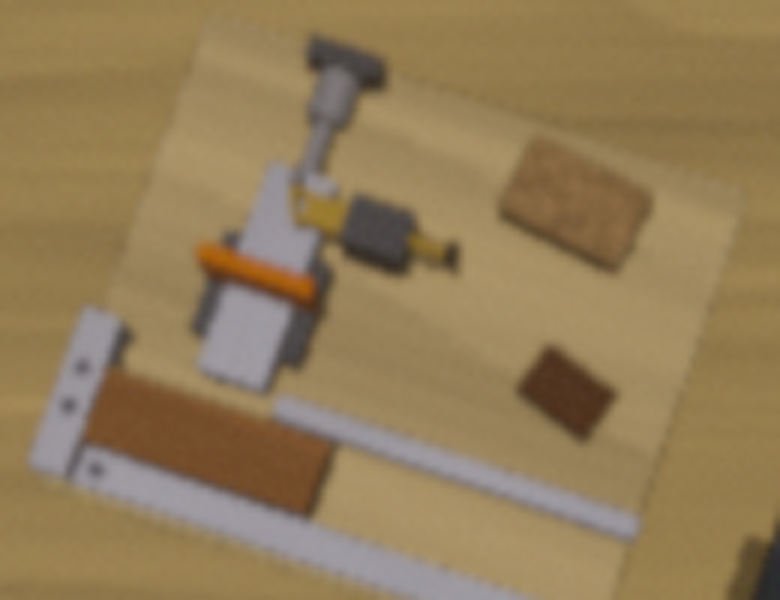

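The rail lies flat against the stop with no gap (its ends at (95,405) and (322,478) in the top crop). The plate is still half open, and the offcut and sanding block haven't moved. I'm handing in.

```bash
python3 -c "
from workcell import robot
print(robot.finish_job())"
```

```text
the job is handed in; nothing more can be done
None
```

The jig is ready for clamping, and I handed the job in at about 11 s.

- **Pusher:** I pushed the orange plate back to about 37 mm of travel. The force there was 9.3 N, which matches the spring. I then let it go. The fingertips felt no force once they had backed off, and the final pictures show it held half open with the nose clear of the channel.
- **Rail:** I pushed it about 117 mm along the channel by its end. The force stayed at 1–2 N, then jumped to 12 N where I expected the stop. I then withdrew, and the last pictures show the rail flat in the channel with no visible gap at the end stop.
- **Other things:** The offcut and sanding block are where they were, and the arm is clear and touching nothing. I did not re-check the items away from the jig in the last pictures, but the arm did not go near them at low height.
- **Disagreements:** The two cameras put the jig about 3 mm apart, so I judged the contacts by force. The rail met the stop about 2 mm further along than my estimate.

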